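Load the cell and lock the bayonet cap of a bench battery tester

ROBOT

A 6-joint arm with a two-finger parallel gripper is mounted at the origin on the work surface. World frame = base frame: x ahead of the robot, y to its left, z up, the work surface at z = 0. Lengths are in m, angles in degrees, forces in N, time in s.
With the tool pointing down it reaches from about 0.3 to 0.75 m from the base axis. Payload 8.5 kg.
Tool frame: the origin (TCP) lies midway between the tips of the shut fingers; the grasp point (between the pads) lies 19 mm behind it; z points along the fingers, y is the line along which they close (so a half turn about z gives the same grasp; the last joint's range is limited). The gripper opens to 85 mm and grips with 20 to 120 N. Pads are 22 mm wide; open, the fingers measure 114 mm over their backs; the gripper's body (76 mm by 85 mm) begins 54 mm behind the grasp point. The pads swing forward as they close: fully open they stand 13 mm farther back than shut.
Start: joints at [-79.888, 21.807, 74.336, -0, 83.858, -12.336], TCP at [0.21, -0.508, 0.231] pointing down, gripper open.
Joint ranges: [-178.18, 178.18], [-50.72, 133.34], [12.68, 142.11], [-81.47, 261.47], [9.98, 163.14], [-165.26, 165.26]. Speed limits (degrees/s): [136.94, 136.94, 180, 180, 180, 180].

INTERFACE

Orientations are given as a 3x3 rotation matrix whose columns are the frame's x, y, z axes.
In Python, from rig import env, viewer, recognise, pinpoint gives the robot as it stands.
- The arm moves only by the tool move_arm, never from a script. Its argument "plan" is text: rows parted by semicolons, each of 7 numbers parted by spaces: the shift along the tool's x, y, z in m, then the turn, a rotation vector about the tool's x, y, z in rad, then the finger opening in m, from 0 to 0.0854. A call has 1 to 12 rows; each row shifts and turns the commanded pose from where the row before left it, along the tool's axes as they then stand; what a row does not reach is not made up. A row lasts 1/8 s, in which the tool goes at most 62.5 mm and 10.7 degrees, less where a joint would pass 70% of its speed; a pose out of reach is approached as far as the arm can. A call is refused whole if a number of a shift passes 0.0625 or a number of a turn 0.188, either way. A call with a gripper value outside its range is refused whole. The fingers move at their own pace and stop on an object; "grip_force" is the grip in N (left out, the last holds). Time passes only in rows, so rows that do not move let the fingers close. It gives the time, the measured TCP pose, the force, the opening and the grip force at its end, in the units of the state.
- env.observe(): the state, without advancing time (a new reading comes with each control period).
- viewer.get_image(name): name is "scene" or "top" or "wrist"; returns (picture, depth): 400x640x3 uint8, red, green, blue; 400x640 float32, m along the optical axis (not along the pixel's ray), 0 where there is no reading.
- viewer.calibration(name): a dict with "fx", "fy", "cx", "cy" (pixels), "R" (3x3) and "t" (3): a world point X has camera coordinates R X + t. Camera axes: x right, y down, z forward; pixel columns grow to the right and rows downward; lengths in m; the calibration is good to about 2 mm. A picture is of the moment at which its call begins: read the wrist's pose just before it. calibration takes no time and is no camera call; for the wrist camera it gives the pose at the moment of the call.
- env.close_job(): hands the job in; it is judged then, once.
Trained networks look in the newest picture that a camera, given by its name, has taken for a name from the list of things; names that differ only in an ending like _2 or _b are one class to them, and where a whole thing is asked for, a point or a joint stands for the part that bears it (a point fixed in the world has none). Each returns a list of dicts, best first, with "conf" (0 to 1); they miss things now and then, are a little off and sometimes report something else, mostly with a low value. They report only what shows in the picture. A call takes as long as a camera call. They do not tell look-alikes from the thing itself.
- recognise(camera, name): "extent" ([centre column, centre row, width, height] in pixels, round what is visible of it).
- pinpoint(camera, name): "pixel" ([column, row] in pixels: a listed point, or the origin of a listed thing).
The state is a dict: "time_s": time; "q": joint angles; "qvel": joint speeds; "joint_efforts": joint torques, N m; "position": TCP position; "tool_rot": TCP orientation; "ft_force": force on the tool from outside, world axes, zero at the start; "wrist_torque": the same for the moment, N m; "grip_width": finger opening in m; "gripper_force": force on a finger pad.
Only numpy, scipy, OpenCV 4.12 (cv2) and the standard library are available. Lean on these libraries where they do the work, as an engineer would, in place of code of your own. Each camera call takes 0.05 s, during which the arm holds its last target. There are 200 camera calls.

TASK

Load the test unit's open battery tube: put the loose D cell in with its nub end up, then set the loose bayonet cap on it, push it down against the spring with its lugs in the collar's slots and twist it a quarter turn clockwise to its stop so that it is locked. Finish still gripping the cap there, without letting go, while I read the meter. Leave the models, the paint tin and the screwdriver where they are.

Things in the scene. Friction and masses are not known exactly. Their poses are not given: they have to be found in the camera images.
- tester: Fixed battery test unit: grey box 150 (x) x 230 (y) x 82 mm high, alloy panel. Origin: centre of underside; z up, x away from the robot at yaw 0 (yaw within 0.35 rad). Two black collars on the panel, 58 mm across, 12 mm tall: the open one at x -20, y +60 mm; that at x -20, y -60 is closed by a fixed cap (rib along unit x, top at z 120). Knob, posts, switch, meter at the far edge: up to 18 mm.
- mouth (a point): Centre of the open collar's top face, 94 mm above the bench, on the vertical axis of the battery tube. Bore 38 mm across, open upwards. From each entry slot of the collar a run goes clockwise (from above) through 80 degrees, under a roof 5 mm thick, to a fixed stop on the unit's x axis; at the stop the roof has a notch 2.5 mm deep into which the lug rises.
- slot (a point): Outer end, at the collar's top face, of one of the two entry slots in the open collar: 9 mm wide, reaching out to 24 mm from the axis. This point is 24 mm from the mouth's centre, in the direction +80 degrees (1.396 rad, counterclockwise from above) from the unit's x axis; the other slot is across from it, on the far side of the bore.
- contact (a joint): Sprung contact disc at the bottom of the open tube: m pressed down, 0 free, at most 0.014; free, it is 63.5 mm below the mouth. Stiffness 1000 N/m. A D cell resting on it presses it 1 to 2 mm; the nub is then 2 to 4 mm below the mouth. About 0.0075 with the cap locked, 0.012 (12 N) with the cap pushed down onto the collar.
- cell: Loose D cell, plain steel with a dark sleeve, 34 mm diameter, 61.5 mm tall in all, 0.10 to 0.16 kg, standing nub up on the bench. Origin: centre of the flat end; z points to the nub end. Shoulder at z = 59.5 mm; nub 10 mm across, 2 mm tall. It slides freely down the tube when let go.
- cap: Loose black bayonet cap, about 0.05 kg, standing on its plug, any yaw. Origin: centre of the plug's underside; z up. Plug 36 mm diameter, 14 mm tall; flange 50 mm across, z 14 to 19. Two brass lugs on the plug along +x and -x, under the ends of the grip rib: 6 mm wide, z 3 to 7 mm, tips 22.5 mm from the axis. The same after a half turn.
- cap_grip (a point): Middle of the cap's straight grip rib, on the axis 27 mm above the cap's origin. The rib is 44 mm long along the cap's x, 12 mm wide along its y, and stands from z = 19 to 35 mm (16 mm above the flange).
- cap_flange (a point): Centre of the underside of the cap's flange, on the axis, 14 mm above the cap's origin. Height above the mouth: about 10 mm when the cap rests on the loaded cell with the lugs at the slots; below 2 mm the lugs can turn under the roof; 0 is fully pushed; 4.5 mm when turned 80 degrees clockwise to the stop and eased off, risen into the notches (locked).
- loco_body: Bystander: black model tank locomotive body with a brass dome, 205 x 60 x 78 mm, near the far edge of the mat. Origin: centre of its underside.
- chassis: Bystander: black model locomotive chassis lying wheels up, 230 x 56 x 55 mm, near the far edge of the mat. Origin: centre of its underside.
- paint_tin: Bystander: small plain metal paint tin, 32 mm diameter, 34 mm tall, on the left. Origin: centre of its underside.
- screwdriver: Bystander: screwdriver lying on the mat on the right, 160 mm long. Origin: under its middle.
Things that resemble listed ones, but are neither listed nor needed, are in the scene too. What is shaped like the cap but brown is not meant.

How it is judged (in metres and radians):
On the way, in this order (a step that is already met when the one before it is completed fails the run):
1. the D cell stands in the tube on the sprung contact, nub up, let go (horizontal distance between cell and mouth below 0.006 m and z of cell in the frame of tester below 0.034 m and angle between cell's own z axis and vertical below 0.12 rad and contact force between the fingers and cell below 0.1 N), for 0.2 s.
2. the cap is pushed down into the collar against the spring (horizontal distance between cap_flange and mouth below 0.003 m and z of cap_flange in the frame of tester below 0.0965 m and value of joint contact above 0.007 m).
At the end, for the whole second after the job is handed in: Cell in tube nub up (tilt < 0.12 rad, 6 mm of axis), contact down > 6 mm; cap on axis (3 mm, tilt < 0.1 rad), flange <= 5.5 mm above mouth (risen or still pressed), turned clockwise to its stop (rib within 0.13 rad of unit's x), at rest (< 0.02 m/s), fingers still gripping it with > 2 N (horizontal distance between cap_flange and mouth below 0.003 m and z of cap_flange in the frame of tester below 0.0995 m and angle between cap's own z axis and vertical below 0.1 rad and angle between the x axis of cap and the x axis of tester, either way round below 0.13 rad and value of joint contact above 0.006 m and horizontal distance between cell and mouth below 0.006 m and angle between cell's own z axis and vertical below 0.12 rad and linear speed of cap below 0.02 m/s and contact force between the fingers and cap above 2 N); the arm keeps its last pose, push and grip.
It fails at once if a bystander (locomotive body, chassis, paint tin, screwdriver) is moved by more than 20 mm (distance of any of loco_body, chassis, paint_tin, screwdriver from where it was at the start of the episode above 0.02 m).
It also fails if it takes over 66 s, if anything falls off the work surface, if the arm or the gripper's body presses on something with over 40 N, if the wrist force passes 120 N, or if a joint passes its speed limit or range.

## Working session

There is one attempt and no reset: what is moved stays moved. The work goes in short steps, Python scripts to look and compute and a tool call to move; the robot and the scene stay as the last step left them, time stands still between calls to the robot, and variables do not carry over. Pictures are saved under pics/ and viewed, at most 10 in all, crops included, and the job is handed in when it is done.

Besides the shell and the picture viewer there is one more tool, called as name(argument=value, ...) on one line, values as JSON. move_arm: Moves the arm, as the interface text tells. Its arguments: {"type":"object","properties":{"plan":{"type":"string"},"grip_force":{"type":"number"}},"required":["plan"]}

```bash
mkdir -p pics; ls; cat > h.py <<'E'
import numpy as np, cv2
from rig import env, viewer, recognise, pinpoint
def snap(n):
    c=viewer.calibration(n); im,d=viewer.get_image(n); return im,d,c
def ray(c,p):
    v=np.array([(p[0]-c['cx'])/c['fx'],(p[1]-c['cy'])/c['fy'],1.]); R=np.array(c['R']); t=np.array(c['t'])
    return -R.T@t, R.T@v
def atz(c,p,z):
    o,v=ray(c,p); return o+v*(z-o[2])/v[2]
def deproj(c,d,p):
    o,v=ray(c,p); return o+v*d[int(round(p[1])),int(round(p[0]))]
def proj(c,X):
    v=np.array(c['R'])@np.array(X)+np.array(c['t']); return np.array([c['fx']*v[0]/v[2]+c['cx'],c['fy']*v[1]/v[2]+c['cy']])
def tri(L):
    A=np.zeros((3,3));b=np.zeros(3)
    for c,p in L:
        o,v=ray(c,p); v=v/np.linalg.norm(v); M=np.eye(3)-np.outer(v,v); A+=M;b+=M@o
    X=np.linalg.solve(A,b); return X,[np.round(proj(c,X)-p,1) for c,p in L]
E
python3 - <<'E'
from h import *
np.set_printoptions(precision=4,suppress=True)
ims=[]
for n in ("top","scene"):
    im,d,c=snap(n); cv2.imwrite(f"pics/{n}0.png",im[...,::-1]); np.savez(f"{n}0.npz",im=im,d=d)
    for k in ("tester","mouth","slot","cell","cap","cap_grip","cap_flange","paint_tin","screwdriver"):
        try:
            P=pinpoint(n,k)[:4]; print(n,k,[(np.round(p['pixel'],1).tolist(),round(p['conf'],2),deproj(c,d,p['pixel']).round(4).tolist()) for p in P])
        except Exception as e: print(n,k,e)
    o,_=ray(c,(0,0)); print(o,c['fx'])
E
```

```text
pics
top tester [([314.8, 210.9], 0.74, [0.5605, 0.0189, 0.0815]), ([374.4, 145.6], 0.26, [0.7514, -0.1588, 0.0332])]
top mouth [([296.4, 216.0], 0.79, [0.5491, 0.0732, 0.0272])]
top slot [([284.7, 214.4], 0.88, [0.5519, 0.101, 0.0948])]
top cell [([426.6, 257.8], 0.75, [0.4231, -0.295, 0.0543])]
top cap [([242.9, 256.5], 0.78, [0.4359, 0.2273, 0.0339]), ([217.2, 226.2], 0.64, [0.524, 0.3052, 0.0157]), ([207.0, 260.4], 0.52, [0.4268, 0.3298, 0.0325])]
top cap_grip [([204.8, 263.2], 0.78, [0.4189, 0.3363, 0.0315]), ([215.1, 225.4], 0.62, [0.5263, 0.3078, 0.0287]), ([238.4, 257.1], 0.58, [0.4345, 0.2399, 0.0347])]
top cap_flange [([235.9, 253.5], 0.75, [0.4449, 0.247, 0.0348]), ([205.9, 260.3], 0.71, [0.4274, 0.3322, 0.035]), ([216.0, 225.9], 0.62, [0.5249, 0.3068, 0.0228])]
top paint_tin [([213.7, 168.7], 0.69, [0.6905, 0.3103, 0.0341])]
top screwdriver [([439.0, 168.7], 0.84, [0.6852, -0.358, -0.0009])]
[0.5127 0.0088 1.1311] 379.37162452354056
scene tester [([327.8, 213.7], 0.74, [0.6479, 0.0335, 0.081])]
scene mouth [([357.7, 181.3], 0.7, [0.5292, 0.0717, 0.0816]), ([326.1, 212.4],
[... 226 characters left out ...]
00.5], 0.74, [0.4455, 0.3385, 0.0197]), ([454.9, 227.9], 0.64, [0.5443, 0.3157, 0.0193])]
scene cap_grip [([457.0, 216.7], 0.84, [0.5211, 0.3148, 0.0336]), ([434.0, 186.7], 0.69, [0.4412, 0.2495, 0.0354]), ([472.5, 192.9], 0.5, [0.4295, 0.3436, 0.0327])]
scene cap_flange [([454.7, 225.7], 0.84, [0.5425, 0.3138, 0.0246]), ([425.5, 193.6], 0.69, [0.4545, 0.2335, 0.0183]), ([471.2, 194.9], 0.59, [0.4306, 0.3422, 0.0261])]
scene paint_tin [([446.8, 289.1], 0.57, [0.7159, 0.3174, 0.0176])]
scene screwdriver [([169.2, 210.0], 0.83, [0.7019, -0.3461, 0.0147]), ([365.4, 186.4], 0.38, [0.542, 0.0933, 0.0838]), ([227.2, 257.8], 0.17, [0.7919, -0.1498, 0.0255])]
[1.2843 0.1988 0.8449] 454.8447715255008
```

```bash
python3 - <<'E'
import cv2,numpy as np
t=cv2.imread("pics/top0.png"); s=cv2.imread("pics/scene0.png")
a=cv2.resize(t[190:300,180:340],(800,550),interpolation=cv2.INTER_CUBIC)
cv2.imwrite("pics/crop_top.png",a)
b=cv2.resize(s[130:280,340:500],(560,525),interpolation=cv2.INTER_CUBIC)
cv2.imwrite("pics/crop_scene.png",b)
E
```

```text
(no output)
```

View pics/top0.png

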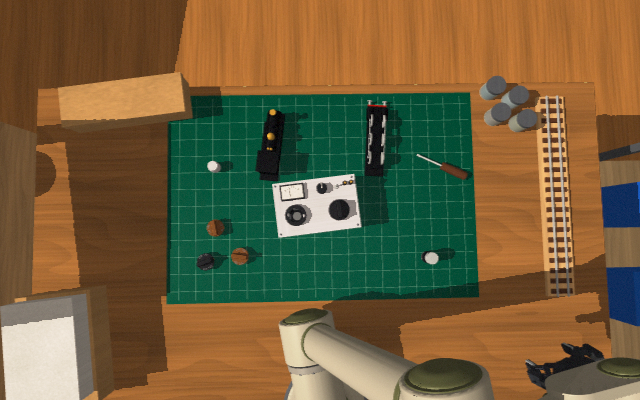

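View pics/crop_top.png

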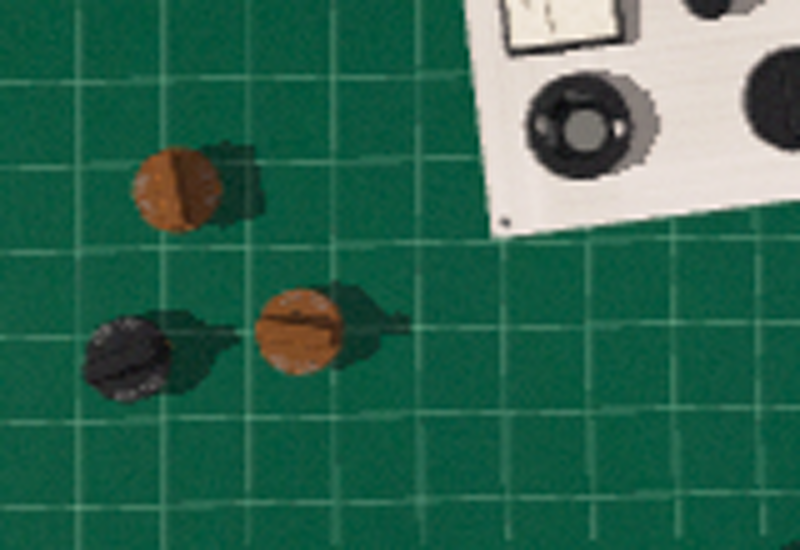

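View pics/crop_scene.png

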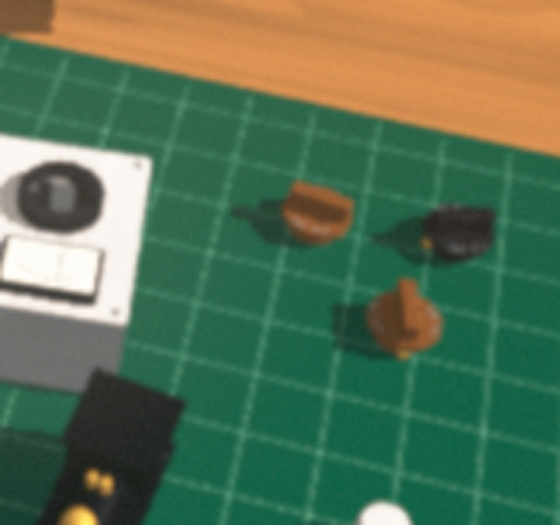

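The black cap at top (206,261) / scene (471,195) fits the cap. The two caps at top (216,228) and (240,256) are brown, so they are look-alikes. The cell stands at top (431,258), and the open collar is at (296,215).

```bash
python3 - <<'E'
from h import *
np.set_printoptions(precision=4,suppress=True)
def cloud(n):
    z=np.load(n+"0.npz"); c=viewer.calibration(n); d=z['d']; v,u=np.mgrid[0:400,0:640]
    o,_=ray(c,(0,0)); R=np.array(c['R'])
    V=np.stack([(u-c['cx'])/c['fx'],(v-c['cy'])/c['fy'],np.ones_like(u)],-1)@R
    return o+V*d[...,None], z['im']
for n in("top","scene"):
    X,im=cloud(n)
    def sel(cx,cy,r,z0,z1): 
        return X[(abs(X[...,0]-cx)<r)&(abs(X[...,1]-cy)<r)&(X[...,2]>z0)&(X[...,2]<z1)]
    def rect(P): return cv2.minAreaRect(P[:,:2].astype(np.float32)*1000)
    print(n,"panel",rect(sel(.56,.015,.15,.078,.087)))
    for nm,cx,cy,r,a,b in(("collar",.545,.073,.045,.0885,.1),("closed",.53,-.045,.045,.0885,.1),("closedrib",.53,-.045,.045,.105,.125),("cellTop",.42,-.3,.05,.055,.066),("capflange",.427,.335,.045,.012,.023),("caprib",.427,.335,.045,.027,.04)):
        P=sel(cx,cy,r,a,b)
        if len(P)>4:
            (x,y),R=cv2.minEnclosingCircle(P[:,:2].astype(np.float32)*1000); print(n,nm,len(P),P.mean(0),np.median(P[:,2]),"circ",round(x),round(y),round(R),rect(P))
print(env.observe()['tool_rot'])
c=viewer.calibration('wrist'); print(ray(c,(c['cx'],c['cy'])),c['fx'])
E
```

```text
top panel ((576.843017578125, 15.641342163085938), (150.0923614501953, 230.07232666015625), 6.256341457366943)
top collar 192 [0.55   0.0726 0.0931] 0.09316720754219665 circ 550 73 29 ((549.86572265625, 73.10104370117188), (54.798641204833984, 54.833946228027344), 89.20488739013672)
top closed 72 [ 0.5533 -0.0462  0.0944] 0.09355539620815101 circ 564 -46 29 ((555.6443481445312, -46.26008605957031), (57.749271392822266, 38.28013610839844), 89.89615631103516)
top closedrib 74 [ 0.5578 -0.0462  0.116 ] 0.11792454739116298 circ 560 -46 21 ((559.339599609375, -42.52396774291992), (34.8627815246582, 34.20436477661133), 60.61174392700195)
top cellTop 109 [ 0.4231 -0.3082  0.0585] 0.05855831995268823 circ 423 -309 17 ((423.8680114746094, -308.11029052734375), (30.935148239135742, 31.39402961730957), 0.7880733013153076)
top capflange 168 [0.4236 0.3388 0.0177] 0.01768892660499688 circ 423 340 25 ((424.0533447265625, 340.52630615234375), (47.84664535522461, 46.28317642211914), 89.89842224121094)
top caprib 66 [0.423  0.3398 0.034 ] 0.03408506377874887 circ 422 340 22 ((422.9024658203125, 340.2
[... 724 characters left out ...]
Top 85 [ 0.4251 -0.3048  0.059 ] 0.059155775311315884 circ 423 -306 19 ((422.6282653808594, -306.4866027832031), (36.2632942199707, 29.9057674407959), 25.012990951538086)
scene capflange 149 [0.4332 0.3434 0.0185] 0.01853311070683472 circ 425 343 26 ((426.2720031738281, 341.84710693359375), (48.3080940246582, 45.10792922973633), 43.10474395751953)
scene caprib 92 [0.4266 0.3431 0.0332] 0.03362940573187406 circ 424 342 23 ((425.1239318847656, 342.5648193359375), (17.053939819335938, 43.83638381958008), 25.437158584594727)
[[ 0.9243  0.3818  0.    ]
 [ 0.3818 -0.9243  0.    ]
 [ 0.     -0.     -1.    ]]
(array([ 0.281 , -0.4791,  0.3737]), array([-0.2777, -0.1143, -0.9539])) 306.68728642826255
```

move_arm(plan="0.046 -0.017 0 0 0 0 0.0854;0.046 -0.017 0 0 0 0 0.0854;0.046 -0.017 0 0 0 0 0.0854;0.045 -0.017 0 0 0 0 0.0854;0.045 -0.017 0 0 0 0 0.0854;0.045 -0.018 0 0 0 0 0.0854;0 0 0 0 0 0 0.0854;0 0 0 0 0 0 0.0854")

```text
time_s: 2.0
position: [0.4228, -0.3091, 0.2313]
tool_rot: [[0.924, 0.382, -0.0], [0.382, -0.924, -0.0], [-0.0, 0.0, -1.0]]
ft_force: [-0.3, -0.4, 0.0]
grip_width: 0.0851
gripper_force: 0.0
```

```bash
cat >> h.py <<'E'
def cloudof(d,c):
    v,u=np.mgrid[0:400,0:640]; o,_=ray(c,(0,0))
    V=np.stack([(u-c['cx'])/c['fx'],(v-c['cy'])/c['fy'],np.ones_like(u)],-1)@np.array(c['R'])
    X=o+V*d[...,None]; X[d<=0]=np.nan; return X
def fitc(P):
    A=np.c_[2*P[:,:2],np.ones(len(P))]; s=np.linalg.lstsq(A,(P[:,:2]**2).sum(1),rcond=None)[0]
    return s[:2],np.sqrt(s[2]+s[:2]@s[:2])
def sel(X,cx,cy,r,z0,z1):
    with np.errstate(invalid='ignore'): return X[(np.hypot(X[...,0]-cx,X[...,1]-cy)<r)&(X[...,2]>z0)&(X[...,2]<z1)]
def circ(P):
    h=cv2.convexHull(P[:,:2].astype(np.float32))[:,0]; (x,y),R=cv2.minEnclosingCircle(P[:,:2].astype(np.float32)); return (x,y,R),fitc(h)
def totool(dw):
    return env.observe()['tool_rot'].T@np.array(dw) if not isinstance(env.observe()['tool_rot'],list) else np.array(env.observe()['tool_rot']).T@np.array(dw)
np.set_printoptions(precision=4,suppress=True)
E
python3 - <<'E'
from h import *
s=env.observe(); print(s['time_s'],s['position'],s['q'],s['ft_force'])
im,d,c=snap('wrist'); cv2.imwrite('pics/w1.png',im[...,::-1]); X=cloudof(d,c)
P=sel(X,.423,-.308,.045,.052,.065); print(len(P),np.median(P[:,2]),circ(P))
P=sel(X,.423,-.308,.045,.06,.065); print(len(P),P.mean(0))
E
```

```text
2.0 [ 0.4228 -0.3091  0.2313] [-49.1303  19.172   78.4516  -0.0186  82.3784  18.4131] [-0.277  -0.4341  0.0346]
805 0.05940967959232546 ((0.4219348430633545, -0.3088187575340271, 0.01731443963944912), (array([ 0.422 , -0.3086]), np.float64(0.016760871252125005)))
188 [ 0.4222 -0.3083  0.0607]
```

move_arm(plan="0 0 0.045 0 0 0 0.0854;0 0 0.045 0 0 0 0.0854;0 0 0.045 0 0 0 0.0854;0 0 0.034 0 0 0 0.0854;0 0 0.02 0 0 0 0.0854;0 0 0.01 0 0 0 0.0854;0 0 0 0 0 0 0.06;0 0 0 0 0 0 0.03;0 0 0 0 0 0 0.025;0 0 0 0 0 0 0.025;0 0 0 0 0 0 0.025;0 0 0 0 0 0 0.025", grip_force=30)

```text
time_s: 3.55
position: [0.4233, -0.3091, 0.0331]
tool_rot: [[0.924, 0.382, 0.001], [0.382, -0.924, -0.001], [0.0, 0.001, -1.0]]
ft_force: [-0.5, 0.8, 6.4]
grip_width: 0.0332
gripper_force: 30.9
```

move_arm(plan="0 0 -0.03 0 0 0 0.025;0 0 -0.05 0 0 0 0.025;0 0 -0.05 0 0 0 0.025;0 0 -0.04 0 0 0 0.025;0.038 -0.0355 0 0 0 0 0.025;0.038 -0.0355 0 0 0 0 0.025;0.038 -0.0355 0 0 0 0 0.025;0.038 -0.0355 0 0 0 0 0.025;0.037 -0.0355 0 0 0 0 0.025;0.037 -0.0355 0 0 0 0 0.025;0 0 0 0 0 0 0.025;0 0 0 0 0 0 0.025")

```text
time_s: 5.05
position: [0.5503, -0.0258, 0.2021]
tool_rot: [[0.924, 0.382, -0.001], [0.382, -0.924, -0.0], [-0.001, -0.0, -1.0]]
ft_force: [0.5, 0.0, -1.6]
grip_width: 0.0328
gripper_force: 30.6
```

```bash
python3 - <<'E'
from h import *
s=env.observe(); print(s['time_s'],s['position'],s['q'])
im,d,c=snap('wrist'); cv2.imwrite('pics/w2.png',im[...,::-1]); X=cloudof(d,c)
P=sel(X,.5506,.074,.04,.0885,.1); print(len(P),np.median(P[:,2]),circ(P))
for k in('mouth','slot'):
    for p in pinpoint('wrist',k)[:2]: print(k,p['conf'],p['pixel'],atz(c,p['pixel'],.094))
P=sel(X,.577,.0165,.2,.079,.086); print(cv2.minAreaRect(P[:,:2].astype(np.float32)*1000))
E
```

```text
5.05 [ 0.5503 -0.0258  0.2021] [-14.9951  23.2082  77.1008  -0.0183  79.7201  52.5356]
2429 0.09387146129531487 ((0.5490914583206177, 0.07356595247983932, 0.029903048649430275), (array([0.5492, 0.0735]), np.float64(0.029376043050535)))
mouth 0.94 [206.7, 155.7] [0.5461 0.0757 0.094 ]
slot 0.56 [181.8, 141.7] [0.5493 0.0975 0.094 ]
((575.248291015625, 16.092384338378906), (150.82025146484375, 230.9454345703125), 6.329220771789551)
```

View pics/w2.png

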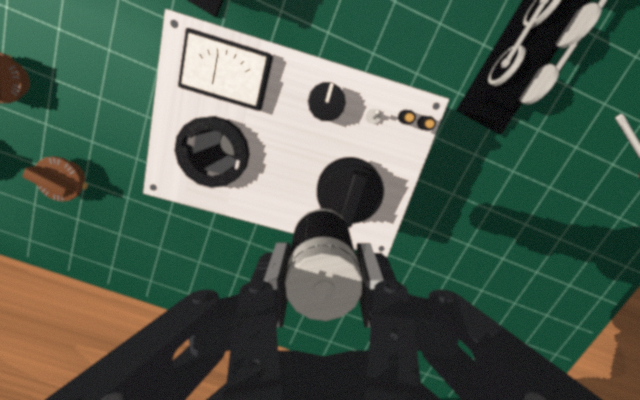

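```bash
python3 - <<'E'
from h import *
s=env.observe()
im,d,c=snap('wrist'); X=cloudof(d,c)
R=np.array(s['tool_rot']);T=np.array(s['position'])
for a,b in((.222,.2265),(.2265,.2295),(.2295,.234)):
    P=sel(X,T[0],T[1],.022,a,b)
    if len(P)>5: print(a,len(P),np.median(P[:,2]),circ(P), P.mean(0)-T)
print(T)
E
```

```text
0.222 441 0.22438076684160352 ((0.5517533421516418, -0.0261789932847023, 0.02132386527955532), (array([ 0.5491, -0.0272]), np.float64(0.020227108901667356))) [0.0102 0.0048 0.0219]
0.2265 3497 0.22865370325763718 ((0.5517468452453613, -0.026122691109776497, 0.021275755017995834), (array([ 0.5504, -0.0267]), np.float64(0.019064950472881998))) [ 0.001  -0.0005  0.0263]
0.2295 930 0.23030711690154107 ((0.5516552329063416, -0.026145925745368004, 0.02137531340122223), (array([ 0.5513, -0.0266]), np.float64(0.019725959560983466))) [-0.0001  0.0019  0.0283]
[ 0.5502 -0.0267  0.2023]
```

move_arm(plan="0.0126 -0.0308 0 0 0 0 0.025;0.0126 -0.0308 0 0 0 0 0.025;0.0126 -0.0308 0 0 0 0 0.025;0 0 0.02 0 0 0 0.025;0 0 0.02 0 0 0 0.025;0 0 0.02 0 0 0 0.025;0 0 0 0 0 0 0.025;0 0 0 0 0 0 0.025")

```text
time_s: 6.25
position: [0.5506, 0.0737, 0.1432]
tool_rot: [[0.925, 0.381, 0.001], [0.381, -0.925, -0.0], [0.001, 0.001, -1.0]]
ft_force: [0.3, 0.8, -1.2]
grip_width: 0.0332
gripper_force: 30.6
```

```bash
python3 - <<'E'
from h import *
print(env.observe()['position'])
for n in('top','scene','wrist'):
    im,d,c=snap(n); print(n, env.observe()['position'])
    if n=='wrist': cv2.imwrite('pics/w3.png',im[...,::-1])
    else:
        X=cloudof(d,c); p=proj(c,[.55,.0735,.1]).astype(int); cv2.imwrite(f'pics/{n}3.png',cv2.resize(im[p[1]-40:p[1]+40,p[0]-40:p[0]+40],(400,400))[...,::-1])
a=cv2.imread('pics/w3.png'); b=cv2.imread('pics/scene3.png'); cv2.imwrite('pics/m3.png',np.hstack([cv2.resize(a,(400,400))[:, :],b]))
E
```

```text
[0.5506 0.0737 0.1432]
top [0.5507 0.0738 0.1433]
scene [0.5506 0.0739 0.1433]
wrist [0.5505 0.0739 0.1432]
```

View pics/m3.png

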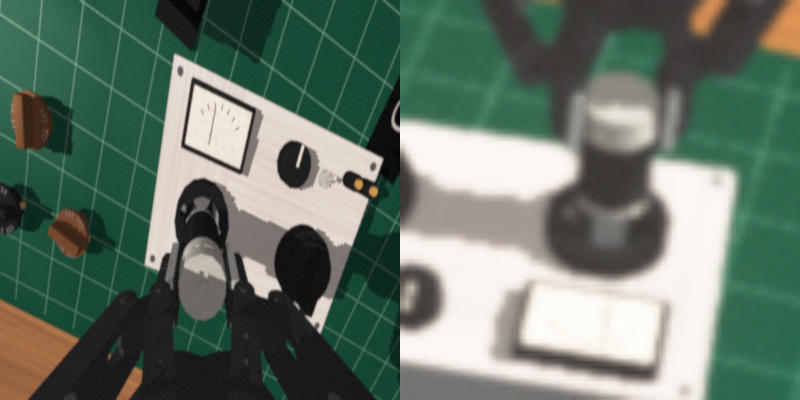

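The cell hangs over the collar, centred as far as I can see. I'll lower it gently and watch the force.

move_arm(plan="-0.0006 -0.0003 0.006 0 0 0 0.025;0 0 0.006 0 0 0 0.025;0 0 0.003 0 0 0 0.025;0 0 0.003 0 0 0 0.025;0 0 0.002 0 0 0 0.025;0 0 0.002 0 0 0 0.025;0 0 0 0 0 0 0.025")

```text
time_s: 7.28
position: [0.5495, 0.0742, 0.1202]
tool_rot: [[0.924, 0.382, -0.0], [0.382, -0.924, 0.0], [-0.0, -0.0, -1.0]]
ft_force: [0.4, 0.2, -0.1]
grip_width: 0.0333
gripper_force: 30.6
```

move_arm(plan="0 0 0.004 0 0 0 0.025;0 0 0.005 0 0 0 0.025;0 0 0.005 0 0 0 0.025;0 0 0.004 0 0 0 0.025;0 0 0 0 0 0 0.025")

```text
time_s: 7.9
position: [0.5494, 0.0742, 0.102]
tool_rot: [[0.924, 0.382, -0.001], [0.382, -0.924, 0.0], [-0.001, -0.0, -1.0]]
ft_force: [1.2, -0.5, -1.1]
grip_width: 0.0338
gripper_force: 30.6
```

move_arm(plan="0 0 0 0 0 0 0.04;0 0 0 0 0 0 0.055;0 0 0 0 0 0 0.065;0 0 0 0 0 0 0.065;0 0 -0.02 0 0 0 0.065;0 0 -0.04 0 0 0 0.0854;0 0 -0.05 0 0 0 0.0854;0 0 -0.02 0 0 0 0.0854;0 0 0 0 0 0 0.0854;0 0 0 0 0 0 0.0854")

```text
time_s: 9.15
position: [0.5491, 0.0742, 0.231]
tool_rot: [[0.924, 0.382, -0.002], [0.382, -0.924, 0.0], [-0.002, -0.001, -1.0]]
ft_force: [-0.0, 0.1, 0.6]
grip_width: 0.0852
gripper_force: 0.0
```

```bash
python3 - <<'E'
from h import *
s=env.observe(); print(s['time_s'],s['position'],s['q'])
im,d,c=snap('wrist'); cv2.imwrite('pics/w4.png',im[...,::-1]); X=cloudof(d,c)
for a,b in((.05,.0885),(.0885,.1),(.1,.16)):
    P=sel(X,.5495,.0738,.016 if a<.06 else .035,a,b); 
    if len(P)>5: print(len(P),np.median(P[:,2]),circ(P))
P=sel(X,.5495,.0738,.004,0,.2); print(P.mean(0))
for k in('slot','mouth'):
    for p in pinpoint('wrist',k)[:2]: print(k,p['conf'],p['pixel'],atz(c,p['pixel'],.094))
P=sel(X,.577,.0165,.2,.079,.086); print(cv2.minAreaRect(P[:,:2].astype(np.float32)*1000))
p=proj(c,[.5495,.0738,.094]).astype(int); print(p)
cv2.imwrite('pics/w4c.png',cv2.resize(im[max(p[1]-60,0):p[1]+60,p[0]-80:p[0]+80],(640,480),interpolation=cv2.INTER_CUBIC)[...,::-1])
E
```

```text
9.15 [0.5491 0.0742 0.231 ] [-4.5497 22.2817 73.6261 -0.0009 84.2137 63.0051]
412 0.08797217814940375 ((0.549467146396637, 0.07379243522882462, 0.016081949695944786), (array([0.5497, 0.0739]), np.float64(0.015730688077073382)))
2177 0.09354089335708676 ((0.5492578148841858, 0.0736141949892044, 0.02971947193145752), (array([0.5493, 0.0735]), np.float64(0.02924598544804415)))
[0.5497 0.0739 0.0904]
slot 0.86 [300.6, 175.2] [0.5519 0.0982 0.094 ]
mouth 0.84 [322.8, 188.1] [0.5483 0.0744 0.094 ]
((575.5087890625, 15.401153564453125), (150.51809692382812, 231.36856079101562), 6.337393283843994)
[323 187]
```

View pics/w4c.png

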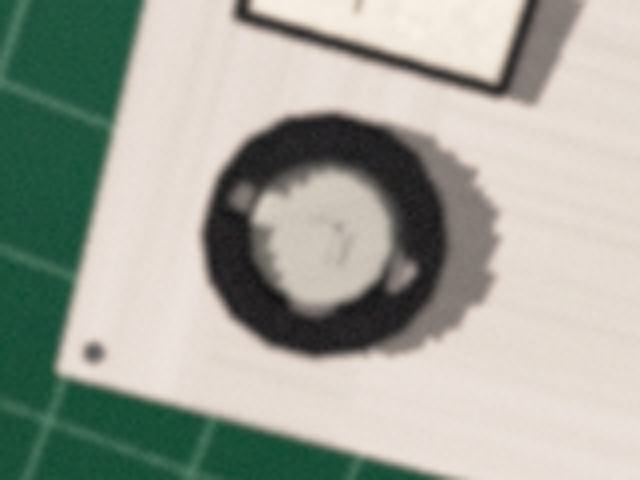

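The cell is seated: the disc at crop (325,237) measures 88 to 90 mm high, as it should. The slots show at crop (243,195) and (402,272). Next I'll go to the black cap.

move_arm(plan="-0.0027 -0.0589 0 0 0 0 0.0854;-0.0027 -0.0589 0 0 0 0 0.0854;-0.0027 -0.0589 0 0 0 0 0.0854;-0.0027 -0.0589 0 0 0 0 0.0854;-0.0027 -0.0589 0 0 0 0 0.0854;0 0 0 0 0 -0.1714 0.0854;0 0 0 0 0 -0.1714 0.0854;0 0 0 0 0 -0.1714 0.0854;0 0 0 0 0 -0.1714 0.0854;0 0 0 0 0 -0.1714 0.0854;0 0 0 0 0 -0.1714 0.0854;0 0 0 0 0 -0.1714 0.0854")

```text
time_s: 10.8
position: [0.4244, 0.3411, 0.2315]
tool_rot: [[-0.026, 1.0, -0.001], [1.0, 0.026, -0.001], [-0.001, -0.001, -1.0]]
ft_force: [0.2, 0.0, -1.0]
grip_width: 0.0855
gripper_force: 0.0
```

move_arm(plan="0 0 0 0 0 -0.1714 0.0854;0 0 0 0 0 -0.1714 0.0854;0 0 0 0 0 0 0.0854;0 0 0 0 0 0 0.0854")

```text
time_s: 11.3
position: [0.4245, 0.3411, 0.232]
tool_rot: [[-0.353, 0.936, -0.001], [0.936, 0.353, -0.0], [-0.0, -0.001, -1.0]]
ft_force: [-0.2, -0.1, -0.3]
grip_width: 0.0853
gripper_force: 0.0
```

```bash
python3 - <<'E'
from h import *
s=env.observe(); R=np.array(s['tool_rot']); print(s['time_s'],s['position'],s['q'],np.degrees(np.arctan2(R[1,0],R[0,0])))
im,d,c=snap('wrist'); cv2.imwrite('pics/w5.png',im[...,::-1]); X=cloudof(d,c)
F=sel(X,.424,.341,.04,.013,.023); Rb=sel(X,.424,.341,.04,.03,.04)
print(len(F),np.median(F[:,2]),circ(F)); r=cv2.minAreaRect(Rb[:,:2].astype(np.float32)*1000); print(len(Rb),np.median(Rb[:,2]),r)
m=Rb[:,:2].mean(0); w,v=np.linalg.eigh(np.cov(Rb[:,:2].T)); print(m,np.degrees(np.arctan2(*v[::-1,1]))%180, totool([*(np.array(r[0])/1000-s['position'][:2]),0]))
for k in('cap','cap_grip'):
    for p in pinpoint('wrist',k)[:3]: print(k,p['conf'],p['pixel'],deproj(c,d,p['pixel']), im[int(p['pixel'][1]),int(p['pixel'][0])])
E
```

```text
11.3 [0.4245 0.3411 0.232 ] [26.326  21.2549 75.0986  0.0005 83.6857  5.6813] 110.6446328863181
981 0.0188755096129144 ((0.42224395275115967, 0.34145429730415344, 0.024952102452516556), (array([0.4224, 0.3415]), np.float64(0.02462573245975723)))
389 0.03475396379971957 ((422.4010925292969, 341.6631164550781), (11.629165649414062, 43.60683822631836), 22.144208908081055)
[0.4222 0.3421] 111.40665360750025 [ 0.0012 -0.0018  0.    ]
cap 0.83 [304.8, 240.2] [0.4329 0.2557 0.0332] [106  64  39]
cap 0.79 [322.2, 167.1] [0.4208 0.348  0.0349] [38 36 38]
cap 0.57 [385.5, 212.0] [0.5151 0.3196 0.0173] [139  87  54]
cap_grip 0.87 [305.4, 247.0] [0.4367 0.2475 0.0333] [141  88  56]
cap_grip 0.77 [318.9, 172.2] [0.4193 0.3413 0.0353] [35 36 32]
cap_grip 0.72 [391.0, 218.4] [0.5196 0.3185 0.0323] [160 100  64]
```

View pics/w5.png

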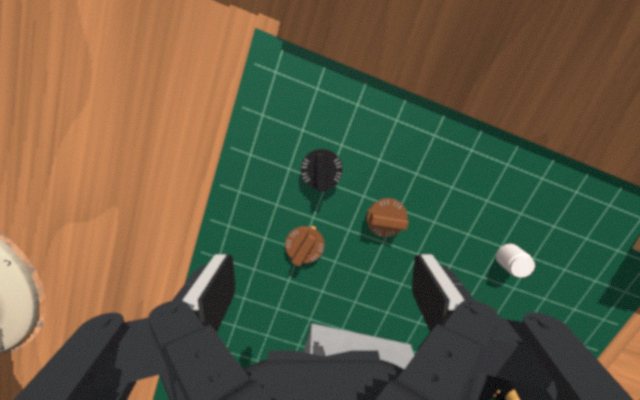

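The black cap is at (322,170), with a flange height of 18.9 mm and a rib top of 34.8 mm. The brown ones are at (305,245) and (387,217). I'll grasp the black rib.

move_arm(plan="0.0012 -0.0018 0.03 0 0 -0.02 0.05;0 0 0.05 0 0 0 0.05;0 0 0.05 0 0 0 0.05;0 0 0.04 0 0 0 0.05;0 0 0.02 0 0 0 0.05;0 0 0.0135 0 0 0 0.05;0 0 0 0 0 0 0.05;0 0 0 0 0 0 0.05")

```text
time_s: 12.45
position: [0.423, 0.3419, 0.0297]
tool_rot: [[-0.374, 0.927, 0.001], [0.927, 0.374, 0.001], [0.0, 0.002, -1.0]]
ft_force: [-0.0, 1.1, -0.4]
grip_width: 0.05
gripper_force: 0.0
```

```bash
python3 - <<'E'
from h import *
s=env.observe(); T=np.array(s['position']); print(T,s['ft_force'])
im,d,c=snap('wrist'); X=cloudof(d,c)
Rb=sel(X,.4224,.3416,.03,.03,.037); r=cv2.minAreaRect(Rb[:,:2].astype(np.float32)*1000); print(len(Rb),r,Rb.mean(0), totool([*(np.array(r[0])/1000-T[:2]),0]))
E
```

```text
[0.423  0.3419 0.0297] [-0.013   1.072  -0.3679]
1995 ((423.3540344238281, 342.9854431152344), (55.32400131225586, 42.71944046020508), 48.10866165161133) [0.4216 0.3432 0.0345] [0.0008 0.0008 0.    ]
```

move_arm(plan="0 0 0.005 0 0 0 0.05;0 0 0.0035 0 0 0 0.05;0 0 0 0 0 0 0.04;0 0 0 0 0 0 0.02;0 0 0 0 0 0 0.01;0 0 0 0 0 0 0.005;0 0 0 0 0 0 0.005;0 0 0 0 0 0 0.005;0 0 0 0 0 0 0.005", grip_force=60)

```text
time_s: 13.62
position: [0.4225, 0.3417, 0.0205]
tool_rot: [[-0.374, 0.927, 0.0], [0.927, 0.374, 0.0], [0.0, 0.0, -1.0]]
ft_force: [-0.9, -1.5, 5.6]
grip_width: 0.0103
gripper_force: 59.1
```

move_arm(plan="0 0 -0.03 0 0 0 0.005;0 0 -0.05 0 0 0 0.005;0 0 -0.05 0 0 0 0.005;0 0 -0.03 0 0 0 0.005;-0.0493 0.0029 0 0 0 0 0.005;-0.0493 0.0029 0 0 0 0 0.005;-0.0493 0.0029 0 0 0 0 0.005;-0.0493 0.0029 0 0 0 0 0.005;-0.0493 0.0029 0 0 0 0 0.005;-0.0493 0.0029 0 0 0 0 0.005;0 0 0 0 0 0.1495 0.005;0 0 0 0 0 0.1495 0.005")

```text
time_s: 15.12
position: [0.5494, 0.0732, 0.1797]
tool_rot: [[-0.078, 0.997, -0.001], [0.997, 0.078, 0.0], [0.0, -0.001, -1.0]]
ft_force: [-0.1, -0.5, -1.1]
grip_width: 0.0104
gripper_force: 58.7
```

move_arm(plan="0 0 0 0 0 0.1495 0.005;0 0 0 0 0 0 0.005;0 0 0 0 0 0 0.005;0 0 0 0 0 0 0.005")

```text
time_s: 15.62
position: [0.5493, 0.0739, 0.1802]
tool_rot: [[0.063, 0.998, -0.0], [0.998, -0.063, 0.0], [0.0, -0.0, -1.0]]
ft_force: [-0.0, -0.5, -0.3]
grip_width: 0.0103
gripper_force: 58.7
```

```bash
python3 - <<'E'
from h import *
s=env.observe(); R=np.array(s['tool_rot']);T=np.array(s['position']); print(s['time_s'],T,s['q'],np.degrees(np.arctan2(R[1,0],R[0,0])))
im,d,c=snap('wrist'); cv2.imwrite('pics/w6.png',im[...,::-1]); X=cloudof(d,c)
for n in('wrist','top','scene'):
    if n!='wrist': im,d,c=snap(n); X=cloudof(d,c)
    F=sel(X,T[0],T[1],.03,T[2]-.005,T[2]+.001); Rb=sel(X,T[0],T[1],.03,T[2]+.009,T[2]+.018)
    if len(F)>9: print(n,'flange',len(F),np.median(F[:,2]),circ(F))
    if len(Rb)>9:print(n,'rib',len(Rb),cv2.minAreaRect(Rb[:,:2].astype(np.float32)*1000))
    C=sel(X,.5493,.0737,.035,.0885,.1)
    if len(C)>9: print(n,'collar',len(C),circ(C))
E
```

```text
15.625 [0.5493 0.0739 0.1802] [-4.5748 24.6261 78.6151  0.0005 76.7654 -0.9495] 86.37464988443166
wrist flange 2193 0.17848117230952587 ((0.5497009754180908, 0.074207603931427, 0.02503230981528759), (array([0.5495, 0.0742]), np.float64(0.024641140551969493)))
wrist rib 2433 ((549.5194702148438, 74.03199768066406), (36.67649841308594, 38.17290115356445), 39.54275894165039)
wrist collar 2128 ((0.549813449382782, 0.07378505170345306, 0.029566945508122444), (array([0.5498, 0.0739]), np.float64(0.029235977281760583)))
scene flange 127 0.1785351100303375 ((0.5548211932182312, 0.07520298659801483, 0.02474745362997055), (array([0.5536, 0.0757]), np.float64(0.024025542329880283)))
scene rib 79 ((558.4014892578125, 76.65298461914062), (25.60348129272461, 43.66835403442383), 9.273377418518066)
scene collar 298 ((0.5509889721870422, 0.07591333985328674, 0.031161200255155563), (array([0.5512, 0.0757]), np.float64(0.029651527534654706)))
```

View pics/w6.png

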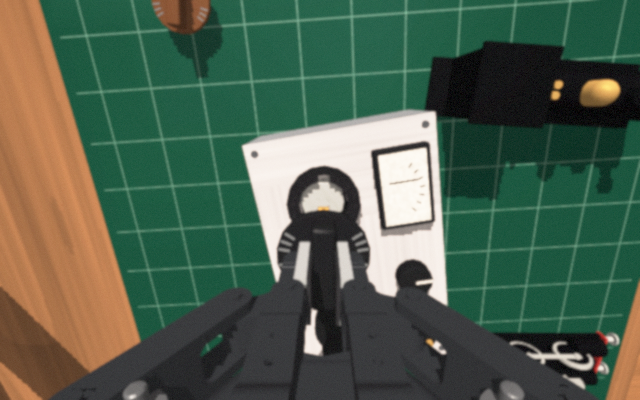

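Wrist view: the cap flange at (323,255) and the collar at (322,203) share an axis to within 0.5 mm, and the rib lies along the slots. I'll lower it.

move_arm(plan="0 0 0.03 0 0 0 0.005;0 0 0.02 0 0 0 0.005;0 0 0.008 0 0 0 0.005;0 0 0.006 0 0 0 0.005;0 0 0.003 0 0 0 0.005;0 0 0.002 0 0 0 0.005;0 0 0 0 0 0 0.005;0 0 0 0 0 0 0.005")

```text
time_s: 16.77
position: [0.5494, 0.0739, 0.1116]
tool_rot: [[0.065, 0.998, 0.0], [0.998, -0.065, -0.0], [-0.0, 0.0, -1.0]]
ft_force: [-0.1, -0.3, -0.8]
grip_width: 0.0102
gripper_force: 58.7
```

move_arm(plan="0 0 0.0015 0 0 0 0.005;0 0 0.0015 0 0 0 0.005;0 0 0.0015 0 0 0 0.005;0 0 0 0 0 0 0.005")

```text
time_s: 17.27
position: [0.5495, 0.0739, 0.107]
tool_rot: [[0.065, 0.998, 0.001], [0.998, -0.065, -0.0], [0.0, 0.001, -1.0]]
ft_force: [0.2, 0.2, 4.3]
grip_width: 0.0107
gripper_force: 59.2
```

move_arm(plan="0 0 0.0015 0 0 0 0.005;0 0 0.0015 0 0 0 0.005;0 0 0.0015 0 0 0 0.005;0 0 0.0015 0 0 0 0.005;0 0 0 0 0 0 0.005;0 0 0 0 0 0 0.005")

```text
time_s: 18.02
position: [0.5497, 0.0739, 0.1015]
tool_rot: [[0.065, 0.998, 0.002], [0.998, -0.065, -0.0], [0.0, 0.002, -1.0]]
ft_force: [-0.4, -0.4, 8.8]
grip_width: 0.01
gripper_force: 59.9
```

move_arm(plan="0 0 0.0008 0 0 0 0.005;0 0 0.0008 0 0 0 0.005;0 0 0 0 0 0 0.005;0 0 0 0 0 0 0.005")

```text
time_s: 18.52
position: [0.5498, 0.0739, 0.1005]
tool_rot: [[0.065, 0.998, 0.002], [0.998, -0.065, -0.0], [-0.0, 0.002, -1.0]]
ft_force: [-2.8, 0.0, 12.8]
grip_width: 0.0105
gripper_force: 60.5
```

move_arm(plan="0 0 0 0 0 0.09 0.005;0 0 0 0 0 0.09 0.005;0 0 0 0 0 0.09 0.005;0 0 0 0 0 0 0.005")

```text
time_s: 19.02
position: [0.5502, 0.0738, 0.1005]
tool_rot: [[0.33, 0.944, 0.003], [0.944, -0.33, -0.0], [0.001, 0.003, -1.0]]
ft_force: [-1.1, 0.3, 11.8]
grip_width: 0.0102
gripper_force: 60.4
```

move_arm(plan="0 0 0 0 0 0.11 0.005;0 0 0 0 0 0.11 0.005;0 0 0 0 0 0.11 0.005;0 0 0 0 0 0.11 0.005;0 0 0 0 0 0.11 0.005;0 0 0 0 0 0.11 0.005;0 0 0 0 0 0.11 0.005;0 0 0 0 0 0.11 0.005;0 0 0 0 0 0.11 0.005;0 0 0 0 0 0.09 0.005;0 0 0 0 0 0 0.005;0 0 0 0 0 0 0.005")

```text
time_s: 20.52
position: [0.5503, 0.0737, 0.1005]
tool_rot: [[0.988, 0.155, 0.003], [0.155, -0.988, -0.001], [0.003, 0.001, -1.0]]
ft_force: [0.0, -0.5, 12.0]
grip_width: 0.0103
gripper_force: 60.3
```

```bash
python3 - <<'E'
from h import *
s=env.observe(); R=np.array(s['tool_rot']);T=np.array(s['position']); print(s['time_s'],T,s['q'],np.degrees(np.arctan2(R[1,0],R[0,0])),s['wrist_torque'],s['ft_force'])
im,d,c=snap('wrist'); cv2.imwrite('pics/w7.png',im[...,::-1]); X=cloudof(d,c)
F=sel(X,T[0],T[1],.032,T[2]-.006,T[2]+.003); print('flange',len(F),np.median(F[:,2]),circ(F))
Rb=sel(X,T[0],T[1],.03,T[2]+.009,T[2]+.018); print(cv2.minAreaRect(Rb[:,:2].astype(np.float32)*1000))
E
```

```text
20.525 [0.5503 0.0737 0.1005] [-4.5866 29.5927 84.8936 -0.0157 65.3216 76.4901] 8.929911122698098 [-0.1323  0.0924 -0.0401] [ 0.0048 -0.5083 12.0207]
flange 2456 0.09877373498335819 ((0.5500550866127014, 0.07387883961200714, 0.02927468717098236), (array([0.5498, 0.0736]), np.float64(0.02888523788580224)))
((550.278076171875, 73.12073516845703), (38.73201370239258, 36.401893615722656), 52.23056411743164)
```

View pics/w7.png

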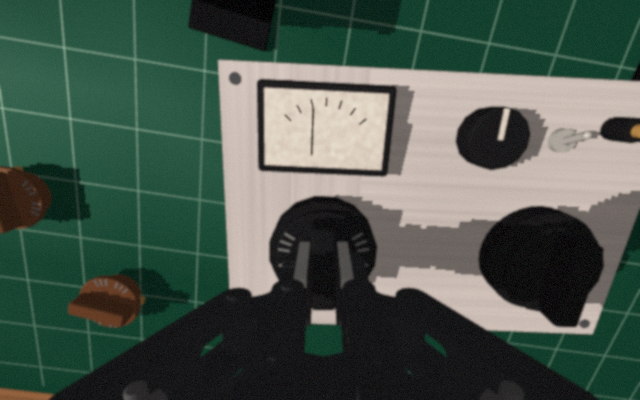

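move_arm(plan="0 0 0 0 0 0.03 0.005;0 0 0 0 0 0.03 0.005;0 0 0 0 0 0.015 0.005;0 0 0 0 0 0 0.005;0 0 0 0 0 0 0.005")

```text
time_s: 21.2
position: [0.5504, 0.074, 0.1005]
tool_rot: [[0.997, 0.082, 0.004], [0.082, -0.997, -0.0], [0.004, 0.0, -1.0]]
ft_force: [0.5, 1.0, 11.5]
grip_width: 0.0104
gripper_force: 60.4
```

```bash
python3 - <<'E'
from h import *
s=env.observe(); R=np.array(s['tool_rot']); print(s['time_s'],s['position'],np.degrees(np.arctan2(R[1,0],R[0,0])),s['wrist_torque'],s['ft_force'])
E
```

```text
21.2 [0.5504 0.074  0.1005] 4.685929025701544 [ 0.174  -0.027   0.3571] [ 0.4871  1.0312 11.5241]
```

The torque has risen to 0.36 N·m, so the cap is against the stop. I'll ease it up into the notches.

move_arm(plan="0 0 -0.0015 0 0 0 0.005;0 0 -0.0015 0 0 0 0.005;0 0 -0.001 0 0 0 0.005;0 0 0 0 0 0 0.005;0 0 0 0 0 0 0.005")

```text
time_s: 21.82
position: [0.5496, 0.0739, 0.103]
tool_rot: [[0.997, 0.081, 0.0], [0.081, -0.997, -0.0], [0.0, 0.0, -1.0]]
ft_force: [5.4, -0.1, -2.6]
grip_width: 0.0104
gripper_force: 58.7
```

```bash
python3 - <<'E'
from h import *
s=env.observe(); R=np.array(s['tool_rot']); print(s['time_s'],s['position'],np.degrees(np.arctan2(R[1,0],R[0,0])),s['wrist_torque'],s['ft_force'])
E
```

```text
21.825 [0.5496 0.0739 0.103 ] 4.638207076883953 [ 0.1337 -0.9713  0.4237] [ 5.3638 -0.0766 -2.628 ]
```

move_arm(plan="0 0 0.002 0 0 0 0.005;0 0 0 0 0 -0.02 0.005;0 0 0 0 0 0 0.005;0 0 -0.001 0 0 0 0.005;0 0 -0.001 0 0 0 0.005;0 0 -0.001 0 0 0 0.005;0 0 0 0 0 0 0.005;0 0 0 0 0 0 0.005")

```text
time_s: 22.82
position: [0.5492, 0.0738, 0.1043]
tool_rot: [[0.995, 0.101, -0.0], [0.101, -0.995, -0.0], [-0.0, 0.0, -1.0]]
ft_force: [0.8, 0.3, 5.2]
grip_width: 0.0103
gripper_force: 59.6
```

```bash
python3 - <<'E'
from h import *
s=env.observe(); R=np.array(s['tool_rot']);T=np.array(s['position']); print(s['time_s'],T,np.degrees(np.arctan2(R[1,0],R[0,0])),s['wrist_torque'],s['ft_force'])
im,d,c=snap('wrist'); X=cloudof(d,c)
print(np.median(sel(X,T[0],T[1],.024,T[2]-.006,T[2]+.006)[:,2]))
for n in('wrist','scene','top'):
    im,d,c=snap(n); X=cloudof(d,c)
    F=X[(abs(X[...,0]-.55)<.03)&(abs(X[...,1]-.0737)<.03)]; F=F[(F[:,2]>.086)&(F[:,2]<.14)]
    h,e=np.histogram(F[:,2],np.arange(.088,.136,.002)); print(n,dict(zip((e[:-1]*1000).round().astype(int).tolist(),h.tolist())))
    if n!='wrist': Rb=F[(F[:,2]>.107)&(F[:,2]<.121)]; print(cv2.minAreaRect(Rb[:,:2].astype(np.float32)*1000))
    else:
        p=proj(c,[.55,.074,.11]).astype(int); cv2.imwrite('pics/w8.png',cv2.resize(im[p[1]-75:p[1]+75,p[0]-100:p[0]+100],(800,600),interpolation=cv2.INTER_CUBIC)[...,::-1])
E
```

```text
22.825 [0.5492 0.0738 0.1043] 5.77721758985826 [-0.0065 -0.2645  0.1243] [0.8195 0.2592 5.2497]
0.10274423471912811
wrist {88: 89, 90: 88, 92: 1064, 94: 690, 96: 5, 98: 69, 100: 350, 102: 1765, 104: 49, 106: 52, 108: 76, 110: 101, 112: 138, 114: 130, 116: 477, 118: 1623, 120: 141, 122: 131, 124: 163, 126: 166, 128: 166, 130: 147, 132: 153, 134: 148}
scene {88: 15, 90: 20, 92: 62, 94: 32, 96: 5, 98: 16, 100: 44, 102: 50, 104: 17, 106: 7, 108: 8, 110: 10, 112: 7, 114: 14, 116: 33, 118: 36, 120: 15, 122: 9, 124: 5, 126: 12, 128: 6, 130: 8, 132: 8, 134: 9}
((553.4071655273438, 76.19254302978516), (36.44520950317383, 32.40869903564453), 45.63369369506836)
top {88: 0, 90: 0, 92: 0, 94: 0, 96: 0, 98: 0, 100: 0, 102: 0, 104: 0, 106: 0, 108: 0, 110: 0, 112: 0, 114: 0, 116: 0, 118: 0, 120: 0, 122: 0, 124: 0, 126: 0, 128: 0, 130: 0, 132: 0, 134: 0}
((0.0, 0.0), (0.0, 0.0), 0.0)
```

The cap has risen 3.7 mm, so the lugs are in the notches. I'll ease it up a little more, check and hand in.

move_arm(plan="0 0 -0.0005 0 0 0 0.005;0 0 0 0 0 0 0.005;0 0 0 0 0 0 0.005;0 0 0 0 0 0 0.005")

```text
time_s: 23.52
position: [0.5492, 0.0738, 0.1046]
tool_rot: [[0.995, 0.101, -0.0], [0.101, -0.995, -0.0], [-0.0, 0.0, -1.0]]
ft_force: [1.3, -0.8, 4.0]
grip_width: 0.0105
gripper_force: 59.3
```

View pics/w8.png

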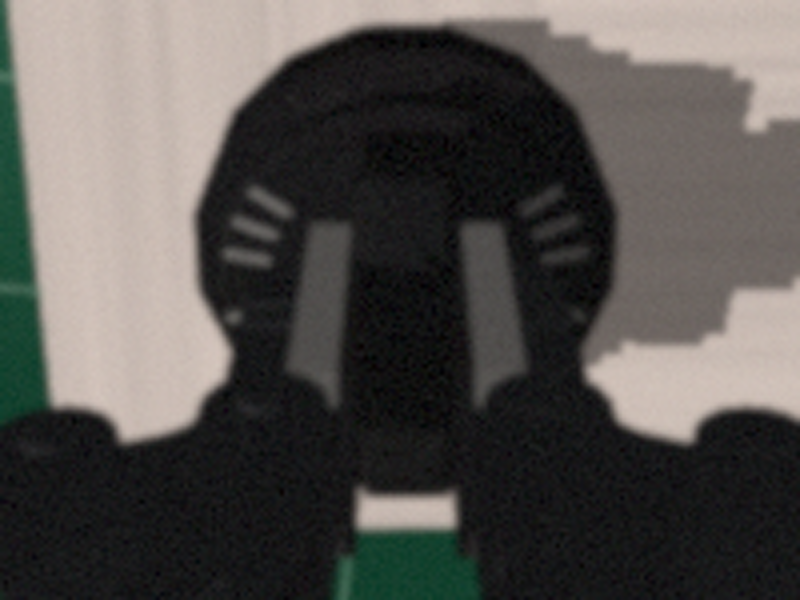

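The pads, at crop (320,300) and (490,300), hold the rib square to the tool and along the unit's x. The cap is on the collar.

```bash
python3 -c "
from rig import env
print(env.close_job())"
```

```text
the job is handed in; nothing more can be done
None
```

The D cell is in the tube nub up, and the cap is pushed down, turned clockwise to its stop and risen about 4 mm into the notches; the gripper still holds it at about 59 N, and the job was handed in at about 23.5 s (no verdict came back).

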